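Hang the scraper on the tool carousel

TASK

Turn the tool carousel until its one empty peg points to the front, over the bright mark on the foot. Then take the scraper out of the bench stand, put its eye over that peg and press it back against the sprung collar with about 12 N (well between 6 and 20 N) for half a second; ease off and leave it hanging freely there. Be gentle: never load the carousel with more than 25 N, and leave the other things on the bench where they are.

Things in the scene. Friction and masses are not known exactly. Their poses are not given: they have to be found in the camera images.
- carousel: Tool carousel, fixed to the bench: round foot 150 mm across with a turning hub on top. Origin: centre of the foot's underside, on the upright turning axis. Its own -x is the front, marked by a bright bar on the foot.
- hub (a point): On the turning axis at peg height (190 mm above the bench). Grey hub 40 mm across, z 156 to 222 mm, with four level steel pegs at 90 degrees to one another. Three carry small hung tools (30 mm wide, 70 mm from the axis, from 12 mm above to 125 mm below the peg axis, free to swing); the fourth is empty.
- rotor (a joint): Turn of the hub, rad, growing anticlockwise from above. At 0 the empty peg points to the carousel's front (-x), at +1.57 to its -y. Starts between 0.8 and 1.8. Turns either way (limits +-3.1), stays where left; takes about 0.2 N m plus slight damping (2 to 3 N on a peg).
- free_hook (a point): Point on the empty peg's axis, 75 mm from the turning axis. Turns with the hub; own -x points outward along the peg, z up. The peg is an 8 mm rod, straight to 97 mm from the turning axis, then turned up at its end: centre line ends 104 mm out and 6 mm higher, so the end's top is 10 mm above the peg axis and the peg reaches 108 mm out.
- hook_seat: Seat on the empty peg; this point is its fixed root, 21 mm from the turning axis. Round the peg sits a black collar 32 mm across, sprung at 8 N/mm (4.5 mm travel towards the hub, springs back). Where it stands is set anew each time and not measured: its free outer face lies 38 to 60 mm from the turning axis; find it by feel.
- scraper_grip (a point): Where to take the scraper: centre of the wooden handle above its eye, 15 mm below the handle's top, 145 mm above the blade's lower edge. Handle flat, 36 mm wide (own y), 12 mm thick (own x), 100 mm long, own z up. It stands upright in a slotted aluminium stand (block 40 mm high, foot 76 x 90 mm) and is pulled straight up, at least 30 mm.
- scraper_eye (a point): Centre of the scraper's eye, a round through hole 20 mm across along its own x, 30 mm below scraper_grip. When it hangs, the eye's centre lies 6 mm below the peg axis.
- scraper: The scraper: 160 mm long, 0.07 to 0.14 kg; origin at the middle of the blade's lower edge, own x through the eye, y across the handle, z up to the handle's top. Steel blade 40 mm wide, 4 mm thick, its lowest 30 mm in the stand's slot.
- multimeter: Bystander: a hand multimeter lying at the right, 78 x 155 x 49 mm; origin at the centre of its underside.
- battery_pack: Bystander: a black battery pack with a coloured band, 78 x 118 x 44 mm, near the front; origin at the centre of its underside.
- solder_spool: Bystander: a spool of solder wire standing on its flange, 55 mm across, 33 mm high; origin at the centre of its underside.
- oil_bottle: Bystander: an upright squeeze bottle 43 mm across, 120 mm high, at the back left; origin at the centre of its underside.
- flux_bottle: Bystander: an upright squeeze bottle 35 mm across, 90 mm high, at the back; origin at the centre of its underside.
- red_pliers: Bystander: a pair of pliers lying at the front right, 56 x 132 x 12 mm; origin at the centre of its underside.
Not all that is in view belongs to the job. Leave any blue look-alike of the scraper alone.

How it is judged:
On the way, in this order (a step that is already met when the one before it is completed fails the run):
1. the empty peg points to the carousel's front (y of free_hook in the frame of carousel between -0.015 and 0.015 m and x of free_hook in the frame of carousel below -0.05 m), for 0.2 s.
2. with its eye over the empty peg, the scraper is pressed against the sprung collar with 6 to 20 N (contact force between scraper and hook_seat between 6 and 20 N and y of scraper_eye in the frame of free_hook between -0.013 and 0.013 m and z of scraper_eye in the frame of free_hook between -0.013 and 0.013 m), for 0.4 s.
At the end, for the whole second after the job is handed in: The let-go scraper hangs still by its eye on the empty peg (eye within 10 mm sideways and +2 to -11 mm in height of the peg axis, tilt under 0.3 rad), pressing on the collar with under 3 N, and that peg still points to the front (free_hook within 30 mm sideways) (y of free_hook in the frame of carousel between -0.03 and 0.03 m and x of free_hook in the frame of carousel below -0.05 m and x of scraper_eye in the frame of free_hook between -0.02 and 0.05 m and y of scraper_eye in the frame of free_hook between -0.01 and 0.01 m and z of scraper_eye in the frame of free_hook between -0.011 and 0.002 m and angle between scraper's own z axis and vertical below 0.3 rad and linear speed of scraper below 0.03 m/s and contact force between scraper and hook_seat below 3 N); the robot touches nothing.
It fails at once if the carousel is loaded with more than 25 N (contact force between carousel and anything else above 25 N).
It fails at once if another thing on the bench is shifted by more than 15 mm (distance of any of multimeter, battery_pack, solder_spool, oil_bottle, flux_bottle, red_pliers from where it was at the start of the episode above 0.015 m).
It also fails if it takes over 72 s, if anything falls off the work surface, if the arm or the gripper's body presses on something with over 40 N, if the wrist force passes 120 N, or if a joint passes its speed limit or range.

ROBOT

A 7-joint arm with a two-finger parallel gripper is mounted at the origin on the work surface; the furniture and walls round the work are solid. World frame = base frame: x ahead of the robot, y to its left, z up, the work surface at z = 0. Lengths are in m, angles in rad, forces in N, time in s.
With the tool pointing down it reaches from about 0.425 to 0.95 m from the base axis. Payload 4.7 kg.
Tool frame: the origin (TCP) lies between the finger pads; the fingertips stand 25 mm ahead of it and the grasp point (between the pads) lies 6 mm ahead of it; z points along the fingers, y is the line along which they close (so a half turn about z gives the same grasp; the last joint's range is limited). The gripper opens to 85 mm and grips with 20 to 120 N. Pads are 22 mm wide; open, the fingers measure 114 mm over their backs; the gripper's body (76 mm by 85 mm) begins 54 mm behind the grasp point. The pads swing forward as they close: fully open they stand 13 mm farther back than shut.
Start: joints at [1.106, 0.469, -0.049, 1.532, 0.024, 1.141, -0.082], TCP at [0.285, -0.612, 0.256] pointing down, gripper open.
Joint ranges: [-2.59, 2.59], [-0.33, 1.99], [-1.39, 1.29], [0.1, 2.45], [-1.04, 4.18], [0.21, 1.99], [-2.66, 2.66]. Speed limits (rad/s): [2.57, 2.57, 3.14, 3.14, 3.14, 3.14, 3.14].

INTERFACE

Orientations are given as a 3x3 rotation matrix whose columns are the frame's x, y, z axes.
In Python, from rig import * gives the robot as it stands. Calls block until the motion is done:
- movep(position, orientation): joint-space move of the TCP to a pose.
- move_l(position, attitude=None, feed=0.15, until_force=None): straight line of the TCP; attitude=None keeps the orientation; feed is the mean speed in m/s. With until_force (N) it stops when the force on the tool has changed by that much, and returns True; else False.
- move_joints(angles): joint-space move.
- command_gripper(opening, newtons=None): finger opening in m; newtons is the grip in N (None keeps the last); returns when the fingers have stopped.
- sleep(seconds).
- inverse_kinematics(position, orientation): joint angles nearest the present ones, or None.
- sense(): the state.
- camera(name): name is "scene" or "top"; returns (picture, depth): 480x640x3 uint8, red, green, blue; 480x640 float32, m along the optical axis (not along the pixel's ray), 0 where there is no reading.
- camera_params(name): a dict with "K" (3x3 intrinsics, pixels), "position" and "rotation" of the camera in the world. Camera axes: x right, y down, z forward; pixel columns grow to the right and rows downward; lengths in m; the calibration is good to about 2 mm. A picture is of the moment at which its call begins. camera_params takes no time and is no camera call.
A pose or a line that the arm cannot do raises Unreachable and nothing moves.
- finish_job(): hands the job in; it is judged then, once.
The state is a dict: "time_s": time; "joint_pos": joint angles; "qd": joint speeds; "joint_efforts": joint torques, N m; "position": TCP position; "tcp_rot": TCP orientation; "wrist_force": force on the tool from outside, world axes, zero at the start; "ft_torque": the same for the moment, N m; "finger_gap": finger opening in m; "gripper_force": force on a finger pad.
Only numpy, scipy, OpenCV 4.12 (cv2) and the standard library are available. Lean on these libraries where they do the work, as an engineer would, in place of code of your own. Each camera call takes 0.05 s, during which the arm holds its last target. There are 200 camera calls.

## Working session

There is one attempt and no reset: what is moved stays moved. The work goes in short steps, each a Python script; the robot and the scene stay as the last script left them, time stands still between calls to the robot, and variables do not carry over. Pictures are saved under pics/ and viewed, at most 10 in all, crops included, and the job is handed in when it is done.

```bash
mkdir -p pics; ls; cat > h.py <<'E'
from rig import *
import numpy as np, cv2
def snap(n,f):
    im,d=camera(n); cv2.imwrite(f'pics/{f}.png',im[:,:,::-1]); np.savez(f'pics/{f}.npz',im=im,d=d); return im,d
def ray(n,u,v):
    p=camera_params(n);K=np.array(p['K']);r=np.array(p['rotation'])@np.linalg.solve(K,[u,v,1.]);return np.array(p['position']),r
def onplane(n,u,v,z):
    o,r=ray(n,u,v);return o+r*(z-o[2])/r[2]
def pt(n,d,u,v):
    o,r=ray(n,u,v);return o+r*d[int(round(v)),int(round(u))]
def cloud(n,d):
    p=camera_params(n);K=np.array(p['K']);v,u=np.mgrid[:480,:640]
    r=np.stack([u,v,np.ones_like(u)],-1)@np.linalg.inv(K).T@np.array(p['rotation']).T
    return np.array(p['position'])+r*d[...,None]
E
python3 - <<'E'
from h import *
for n in('scene','top'):
    snap(n,n+'0');p=camera_params(n);print(p)
s=sense();print(s['time_s'],s['position'],s['tcp_rot'])
E
```

```text
pics
{'K': array([[517.27699888,   0.        , 316.61136996],
       [  0.        , 517.27699888, 248.39129092],
       [  0.        ,   0.        ,   1.        ]]), 'position': array([-0.52897707, -0.1126383 ,  0.75690963]), 'rotation': array([[ 0.07948984, -0.54117828,  0.83714242],
       [-0.99664753, -0.05946244,  0.05619542],
       [ 0.01936679, -0.83880289, -0.54409065]])}
{'K': array([[599.21725241,   0.        , 319.67939467],
       [  0.        , 599.21725241, 237.94159586],
       [  0.        ,   0.        ,   1.        ]]), 'position': array([ 0.15639343, -0.0460287 ,  1.60795344]), 'rotation': array([[ 0.01804605, -0.98349379,  0.18003971],
       [-0.99976761, -0.01987368, -0.00835249],
       [ 0.01179267, -0.17984714, -0.98362388]])}
0.1 [ 0.28472719 -0.61147561  0.25536185] [[ 9.06520591e-01  4.22160758e-01 -8.44471883e-04]
 [ 4.22161589e-01 -9.06519265e-01  1.55413973e-03]
 [-1.09433224e-04 -1.76536326e-03 -9.99998436e-01]]
```

View pics/scene0.png

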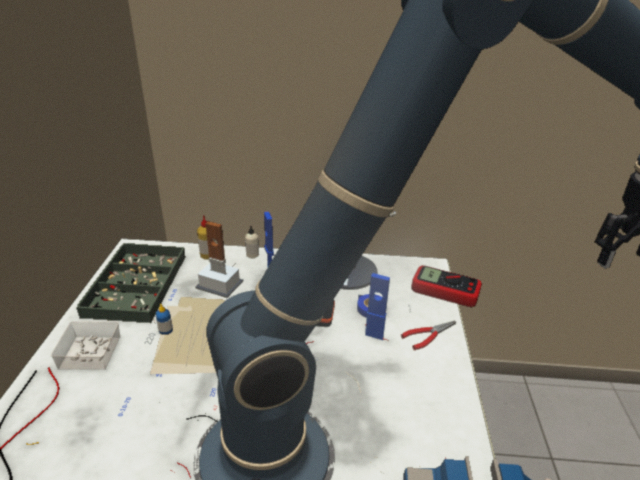

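View pics/top0.png

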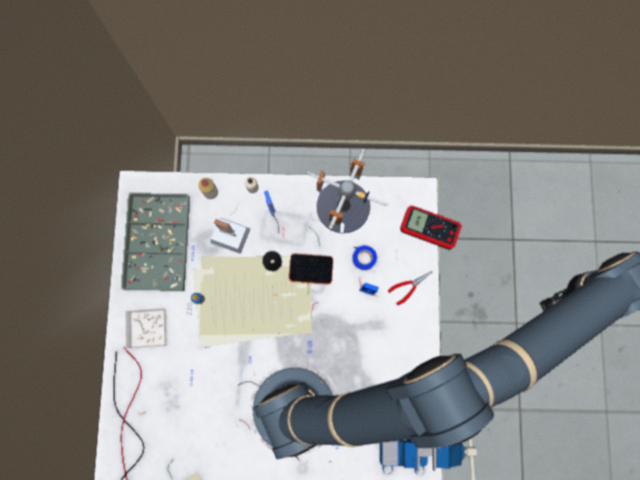

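The scene shows the wooden scraper in its stand at scene (216,240) / top (225,230). The lookalikes are a blue upright at scene (268,235) / top (270,203) and a blue item at scene (377,305) / top (369,288). I choose the wooden one. The carousel is at top (345,198). Next, one close crop to check this.

```bash
python3 - <<'E'
from h import *
a=np.load('pics/top0.npz');im=a['im'];d=a['d'];s=np.load('pics/scene0.npz')
c1=cv2.resize(im[145:245,295:405],None,fx=4,fy=4,interpolation=cv2.INTER_CUBIC)
c2=cv2.resize(im[190:270,195:285],None,fx=4,fy=4,interpolation=cv2.INTER_CUBIC)
o=np.zeros((400,800,3),np.uint8);o[:,:440]=c1;o[:320,440:800]=c2
cv2.imwrite('pics/crop1.png',o[:,:,::-1])
P=cloud('top',d)
# foot plane points
for n,u,v in [('hub',347,187),('foot',330,215),('scr',225,226),('stand',230,240)]: print(n,P[v,u])
E
```

```text
hub [ 0.53484567 -0.12079133  0.22306686]
foot [ 0.47538958 -0.08233363  0.17903368]
scr [0.44441337 0.17352955 0.17083539]
stand [0.43167525 0.17742018 0.04765822]
```

View pics/crop1.png

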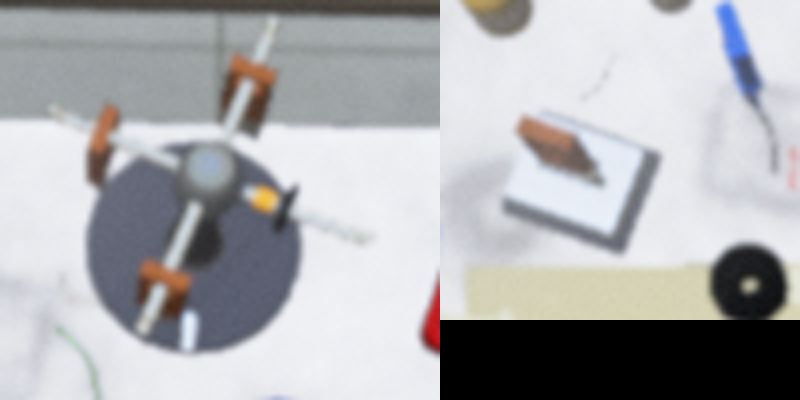

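The crop confirms the wooden scraper in the stand: handle top at crop (525,130) to (560,160). In the carousel crop, the empty peg with the black collar (288,208) points right, tip at (368,238). The front mark is at (189,332), and wooden tools hang on the other three pegs.

```bash
python3 - <<'E'
from h import *
a=np.load('pics/top0.npz');im=a['im'].astype(int);d=a['d'];P=cloud('top',d)
hsv=cv2.cvtColor(a['im'],cv2.COLOR_RGB2HSV)
px=lambda x,y:(295+x/4,145+y/4)
print('hubtop',onplane('top',*px(208,168),.222))
for z in(0.,.01,.02): 
  print(z,'footctr',[onplane('top',*px(*q),z)[:2].round(4) for q in[(87,245),(301,247),(194,352)]],'mark',[onplane('top',*px(*q),z)[:2].round(4) for q in[(191,313),(188,350)]])
print('foot z',[P[v,u].round(4) for u,v in[(325,205),(330,220),(360,215),(350,225)]])
print('peg',[onplane('top',*px(*q),z).round(4) for q,z in[((368,238),.196),((325,223),.19),((288,208),.19)]], [P[int(145+y/4),int(295+x/4)].round(3) for x,y in[(366,238),(350,232),(325,223)]])
# handle
m=(hsv[...,0]<15)&(hsv[...,1]>90);m[:,:]&=False|True
sub=np.zeros_like(m);sub[210:245,205:245]=1
w=m&sub;q=P[w];print('wood',w.sum(),np.percentile(q[:,2],[1,25,50,75,99]).round(3))
t=q[(q[:,2]>.16)&(q[:,2]<.18)];c=t.mean(0);u,s,vt=np.linalg.svd(t-c);print(len(t),c,vt[0],s/np.sqrt(len(t)),(t-c)[:,:2].__matmul__(vt[0,:2]).min(),(t-c)[:,:2].__matmul__(vt[0,:2]).max())
# stand block top
st=np.zeros_like(m);st[210:255,205:250]=1
b=st&(np.abs(P[...,2]-.04)<.006);r=cv2.minAreaRect(P[b][:,:2].astype(np.float32)*1000);print('stand',b.sum(),r)
mk=(im.min(2)>0)
# scene: wood handle
b_=np.load('pics/scene0.npz');Q=cloud('scene',b_['d']);h2=cv2.cvtColor(b_['im'],cv2.COLOR_RGB2HSV)
m2=(h2[...,0]<15)&(h2[...,1]>90);m2[:215]=0;m2[265:]=0;m2[:,:203]=0;m2[:,232:]=0
q=Q[m2];q=q[(q[:,0]<.6)];c=q.mean(0);vt=np.linalg.svd(q-c)[2];print('sc',len(q),c,vt,np.percentile(q,[2,98],axis=0))
E
```

```text
hubtop [ 0.53513722 -0.12084892  0.222     ]
0.0 footctr [array([ 0.5393, -0.05  ]), array([ 0.5409, -0.1975]), array([ 0.4658, -0.1245])] mark [array([ 0.4929, -0.1222]), array([ 0.4671, -0.1204])]
0.01 footctr [array([ 0.5369, -0.05  ]), array([ 0.5385, -0.1966]), array([ 0.4638, -0.1241])] mark [array([ 0.4908, -0.1217]), array([ 0.4651, -0.12  ])]
0.02 footctr [array([ 0.5345, -0.05  ]), array([ 0.5362, -0.1956]), array([ 0.4619, -0.1236])] mark [array([ 0.4887, -0.1212]), array([ 0.4632, -0.1195])]
foot z [array([ 0.541 , -0.0725,  0.0093]), array([ 0.4753, -0.084 ,  0.1213]), array([ 0.5137, -0.1682,  0.0151]), array([ 0.4874, -0.1418,  0.0052])]
peg [array([ 0.5005, -0.2197,  0.196 ]), array([ 0.5108, -0.1942,  0.19  ]), array([ 0.5197, -0.1716,  0.19  ])] [array([ 0.5  , -0.216,  0.203]), array([ 0.505, -0.208,  0.192]), array([ 0.511, -0.193,  0.197])]
wood 33 [0.164 0.169 0.17  0.171 0.175]
33 [0.45120528 0.18383049 0.16987744] [-0.32940534 -0.94408487 -0.01399548] [0.00777039 0.00267639 0.00202108] -0.012708669250929273 0.014960658879819608
stand 418 ((453.4820861816406, 184.25), (77.19432830810547, 61.097557067871094), 70.68575286865234)
sc 552 [0.45228706 0.18832998 0.12863759] [[-0.80519264 -0.30217611  0.51024936]
 [-0.44534065 -0.26004501 -0.85676619]
 [ 0.39158207 -0.91709661  0.07481503]] [[0.43910627 0.16886741 0.08272858]
 [0.56978951 0.24575702 0.16990415]]
```

```bash
cat >> h.py <<'E'
AX=np.array([.5355,-.1215]);FR=np.radians(177.5)
def R(yv):
    y=np.array([yv[0],yv[1],0.]);y/=np.linalg.norm(y);z=np.array([0,0,-1.]);return np.stack([np.cross(y,z),y,z],1)
def arc(ph,r,z,s):
    return np.array([*(AX+r*np.array([np.cos(ph),np.sin(ph)])),z]), R((-s*np.sin(ph),s*np.cos(ph)))
E
python3 - <<'E'
from h import *
p0=np.radians(250)
for s in(1,-1):
    for z,ph in((.32,p0),(.2,p0),(.2,FR-.1)):
        q=inverse_kinematics(*arc(ph,.084,z,s));print(s,None if q is None else np.round(q,2))
yv=np.array([.331,.944])
for s in(1,-1):
  print('g',np.round(inverse_kinematics([.4525,.184,.161],R(s*yv)),2)); q=inverse_kinematics([*(AX+[-.12,.005]),.225],R((-s*np.sin(FR)*-1,s*1)));print(None if q is None else np.round(q,2))
E
```

```text
1 [ 0.64  0.23 -0.41  1.74  0.1   1.19 -0.15]
1 [ 0.63  0.35 -0.41  1.89  0.17  0.94 -0.21]
1 [ 0.39  0.21 -0.28  2.06  0.07  0.88 -1.64]
-1 [ 1.24  0.5  -1.31  1.71  0.5   1.32  2.63]
-1 [-0.51  0.52  1.12  1.95 -0.56  1.02 -2.63]
-1 [ 0.81  0.28 -0.77  2.04  0.24  0.91  1.33]
g [ 0.47  0.62 -1.26  2.02  0.7   1.03  0.1 ]
[ 0.88  0.17 -0.78  2.08  0.15  0.94  1.55]
g [-0.91  0.31  0.53  2.09 -0.21  0.8  -2.16]
[ 0.47  0.12 -0.32  2.1   0.05  0.92 -1.49]
```

```bash
python3 - <<'E'
from h import *
command_gripper(.024)
s=sense();move_l([*s['position'][:2],.34])
p0=np.radians(250)
movep(*arc(p0,.084,.33,1))
print('hit',move_l(arc(p0,.084,.2,1)[0],feed=.08,until_force=5), sense()['finger_gap'])
s=sense();print(s['time_s'],s['position'],s['wrist_force'])
snap('top','t1');
E
```

```text
hit False 0.023934231316941085
4.9 [ 0.50705352 -0.20052981  0.20044861] [-0.52328408  0.46673084  0.20380421]
```

```bash
python3 - <<'E'
from h import *
p0=np.radians(250);p1=FR-.095
for ph in np.linspace(p0,p1,9)[1:]:
    move_l(*arc(ph,.084,.2,1),feed=.06); print(np.round(sense()['wrist_force'],1))
sleep(.3)
move_l(*arc(FR,.084,.2,1),feed=.05);print(np.round(sense()['wrist_force'],1))
move_l(arc(FR,.084,.33,1)[0],feed=.15)
# clear the view
movep([.40,.16,.32],R((.331,.944)))
command_gripper(.06,60)
for n in('top','scene'): snap(n,n+'2')
print(sense()['time_s'])
a=cv2.imread('pics/top2.png')[145:245,295:405];b=cv2.imread('pics/scene2.png')[195:295,300:410]
cv2.imwrite('pics/crop2.png',cv2.resize(np.hstack([a,b]),None,fx=3.6,fy=3.6,interpolation=cv2.INTER_CUBIC))
E
```

```text
[ 0.3 -0.1 -0. ]
[ 0.  -0.2 -0.3]
[-0.3 -0.9 -0.5]
[ 0.9 -0.9 -1.4]
[ 0.7 -0.3  0.4]
[-0.4 -0.3  0.3]
[-0.3 -0.2  0.3]
[-0.6  0.4  0.4]
[ 0.  -0.6  0.9]
12.1583
```

View pics/crop2.png

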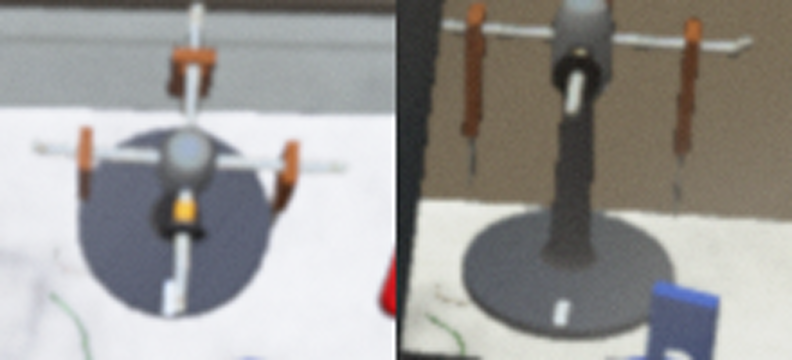

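The empty peg, collar and all, now points to the front over the mark (crop, tip at (180,308)). The tools hang on the other three pegs. I'll measure the peg line next, then fetch the scraper.

```bash
python3 - <<'E'
from h import *
f=lambda x,y,z:onplane('top',295+(x+.5)/3.6-.5,145+(y+.5)/3.6-.5,z).round(4)
print('tip',f(180,308,.198),'mid',f(181,275,.194),f(182,248,.194),'collar',f(180,228,.2),'hub',f(187,150,.222),'mark',f(173,296,.011))
a=np.load('pics/top2.npz');hsv=cv2.cvtColor(a['im'],cv2.COLOR_RGB2HSV);P=cloud('top',a['d'])
# peg pixels: bright low-sat, over dark foot, rows 212..230
for v in range(213,232,2):
    row=a['im'][v,338:352].min(1).astype(int);w=np.clip(row-110,0,None);u=338+(w*np.arange(14)).sum()/max(w.sum(),1);print(v,round(u,2),row.tolist(),onplane('top',u,v,.192).round(4)[:2])
m=(hsv[...,0]<15)&(hsv[...,1]>90);s=np.zeros_like(m);s[205:245,205:245]=1
q=P[m&s];print('wood',len(q),q.mean(0) if len(q) else '')
b=np.load('pics/scene2.npz');h2=cv2.cvtColor(b['im'],cv2.COLOR_RGB2HSV);Q=cloud('scene',b['d'])
E
```

```text
tip [ 0.4346 -0.1175  0.198 ] mid [ 0.4579 -0.1182  0.194 ] [ 0.4765 -0.1186  0.194 ] collar [ 0.4888 -0.1169  0.2   ] hub [ 0.5368 -0.1198  0.222 ] mark [ 0.4806 -0.1216  0.011 ]
213 345.12 [95, 96, 94, 91, 93, 135, 191, 213, 201, 150, 99, 83, 87, 87] [ 0.4782 -0.1185]
215 345.13 [96, 92, 97, 91, 94, 131, 189, 211, 199, 147, 101, 92, 91, 90] [ 0.4733 -0.1186]
217 345.13 [96, 93, 89, 91, 96, 135, 188, 210, 198, 151, 103, 91, 92, 91] [ 0.4683 -0.1187]
219 345.04 [94, 90, 92, 90, 102, 137, 186, 203, 188, 142, 102, 90, 93, 96] [ 0.4633 -0.1185]
221 344.76 [93, 92, 90, 94, 105, 148, 190, 198, 172, 123, 97, 90, 93, 90] [ 0.4584 -0.1179]
223 343.4 [94, 93, 124, 172, 196, 201, 206, 199, 160, 116, 93, 92, 93, 91] [ 0.4534 -0.1146]
225 342.93 [91, 98, 153, 214, 233, 226, 219, 200, 153, 107, 91, 91, 92, 93] [ 0.4484 -0.1136]
227 342.82 [89, 102, 158, 217, 232, 227, 213, 192, 144, 102, 91, 91, 92, 91] [ 0.4435 -0.1134]
229 342.79 [89, 109, 164, 219, 232, 226, 213, 191, 145, 102, 91, 90, 92, 90] [ 0.4386 -0.1133]
231 342.45 [94, 122, 174, 213, 221, 198, 175, 153, 120, 98, 93, 97, 108, 122] [ 0.4337 -0.1126]
wood 0
```

```bash
python3 - <<'E'
from h import *
yv=(.331,.944);Rg=R(yv)
print(np.round(sense()['joint_pos'],2))
move_l([.4525,.184,.30],Rg)
print('hit',move_l([.4525,.184,.158],feed=.1,until_force=6))
command_gripper(.03,80);sleep(.2)
s=sense();print(s['position'],s['finger_gap'],s['gripper_force'],s['wrist_force'])
move_l([.4525,.184,.28],feed=.1)
s=sense();print(s['position'],s['finger_gap'],s['wrist_force'],np.round(s['joint_pos'],2),s['time_s'])
snap('scene','sc3')
im=cv2.imread('pics/sc3.png')[130:310,150:350];cv2.imwrite('pics/crop3.png',cv2.resize(im,None,fx=3,fy=3))
E
```

```text
[ 0.11  0.04 -0.6   1.96  0.02  1.15  0.74]
hit False
[0.45292213 0.1842778  0.15858591] 0.034735348433307695 79.26949057728052 [-1.55591925  0.12970936  4.81556514]
[0.45212771 0.1838035  0.27930008] 0.034706639179536654 [ 0.35999239 -0.21709925 -2.09217626] [ 0.06  0.19 -0.61  1.91  0.12  1.08  0.64] 16.1917
```

View pics/crop3.png

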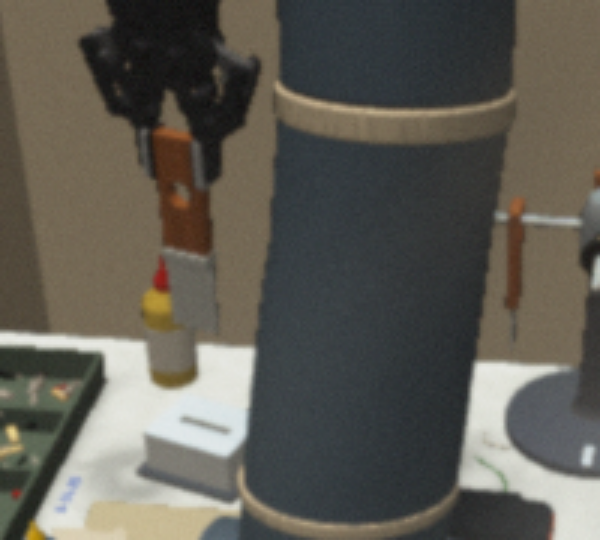

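```bash
python3 - <<'E'
from h import *
o,r=ray('scene',150+180/3-.3,130+193/3-.3);t=(.452-o[0])/r[0];print('eye ray',o+r*t,'expected z',.2793-.0336)
Rh=R((.03,1))
for x in(.395,.40,.405,.41,.48):
    q=inverse_kinematics([x,-.1165,.226],Rh);print(x,None if q is None else np.round(q,2))
movep([.40,-.1165,.29],Rh)
s=sense();print(s['position'],np.round(s['joint_pos'],2),s['wrist_force'])
E
```

```text
eye ray [0.452      0.18741975 0.24277206] expected z 0.2457
0.395 [ 0.58  0.09 -0.41  2.13  0.05  0.92  1.68]
0.4 [ 0.58  0.1  -0.42  2.12  0.05  0.92  1.67]
0.405 [ 0.57  0.11 -0.42  2.12  0.06  0.93  1.66]
0.41 [ 0.57  0.12 -0.42  2.11  0.06  0.93  1.66]
0.48 [ 0.53  0.24 -0.44  1.97  0.12  0.96  1.57]
[ 0.40041281 -0.11555451  0.2899448 ] [ 0.58  0.03 -0.4   2.04  0.01  1.08  1.71] [-0.35215385  0.66612123 -0.87998942]
```

```bash
python3 - <<'E'
from h import *
move_l([.40,-.1165,.227],feed=.12)
snap('scene','sc4');s=sense();print(s['position'],s['time_s'])
im=cv2.imread('pics/sc4.png')[150:300,270:470];cv2.imwrite('pics/crop4.png',cv2.resize(im,None,fx=4,fy=4))
E
```

```text
[ 0.40080504 -0.11630367  0.22770356] 18.1333
```

View pics/crop4.png

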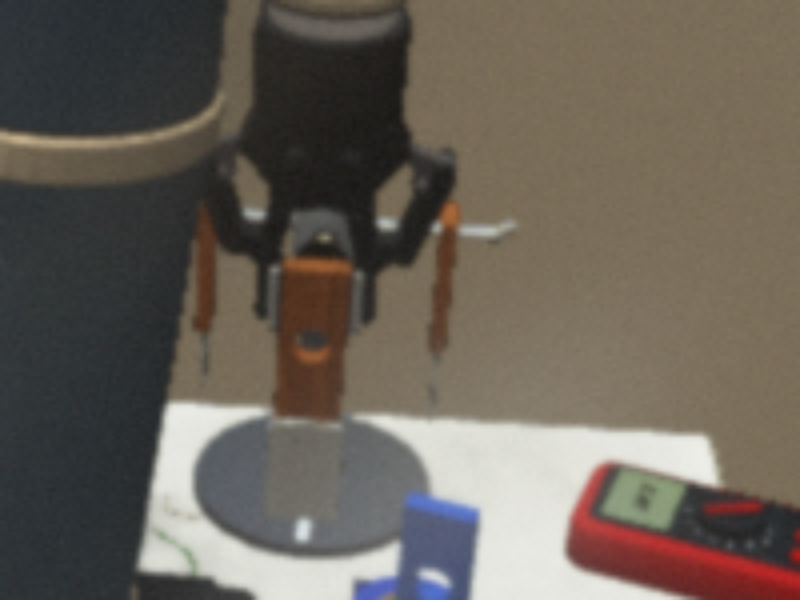

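The scraper is upright in front of the peg, with its eye at crop (312,344) and the handle edges at about 278 and 348. The peg end is hidden behind the handle. I'll check the eye with a ray and then insert slowly with force guarding.

```bash
cat >> h.py <<'E'
def st(t=''):
    s=sense();print(t,round(s['time_s'],2),np.round(s['position'],4),np.round(s['wrist_force'],2),np.round(s['ft_torque'],2),round(s['finger_gap'],4));return s
E
python3 - <<'E'
from h import *
o,r=ray('scene',270+312.5/4-.4,150+344/4-.4);print('eye',o+r*(.395-o[0])/r[0])
st()
for x in(.43,.45,.462):
    h=move_l([x,-.1165-.035*(x-.43),.227],feed=.03,until_force=4);st((x,h))
    if h:break
E
```

```text
eye [ 0.395      -0.11510288  0.19280064]
 18.13 [ 0.4008 -0.1163  0.2277] [-0.17 -0.28 -1.69] [-0.06  0.02  0.07] 0.0347
(0.43, False) 19.28 [ 0.4298 -0.1165  0.227 ] [-0.57  1.19 -0.05] [ 0.01 -0.   -0.02] 0.0348
(0.45, False) 20.1 [ 0.4498 -0.1172  0.2269] [-0.19  0.66 -1.01] [ 0.01  0.   -0.04] 0.0349
(0.462, False) 20.65 [ 0.462  -0.1176  0.2269] [-0.45  0.02 -0.83] [-0.    0.07  0.01] 0.0348
```

```bash
cat > press.py <<'E'
from h import *
def fx(n=6):
    v=[]
    for _ in range(n): v.append(sense()['wrist_force'].copy());sleep(.02)
    return np.mean(v,0)
Y=lambda x:-.118-.03*(x-.462)
move_l([.462,-.118,.224],feed=.05)
b=fx();print('bias',b.round(2))
x=.462;h=False
h=move_l([.498,Y(.498),.224],feed=.012,until_force=4)
s=st(h);x=s['position'][0]
for i in range(20):
    f=fx()-b;print(round(x,4),f.round(2))
    if f[0]<-10.5 or not h:break
    x+=.0003 if f[0]<-6 else .0005
    move_l([x,Y(x),.224],feed=.01)
if h:
    sleep(.6);print((fx()-b).round(2),sense()['time_s'])
E
python3 press.py
```

```text
bias [ 0.15  0.03 -1.32]
True 22.67 [ 0.4798 -0.1186  0.223 ] [ 0.33  0.8  -2.2 ] [ 0.   -0.02 -0.01] 0.0348
0.4798 [-0.28 -0.17 -0.16]
0.4803 [-0.8  -0.21 -0.16]
0.4808 [-2.41 -0.07  0.35]
0.4813 [-4.76  0.19  1.33]
0.4818 [-5.74  0.36  2.23]
0.4823 [-6.75  0.62  3.32]
0.4826 [-7.11  0.37  3.58]
0.4829 [-7.82  0.55  3.9 ]
0.4832 [-8.49  0.36  4.24]
0.4835 [-9.06  0.6   4.76]
0.4838 [-9.76  0.48  5.4 ]
0.4841 [-10.06   1.     5.56]
0.4844 [-10.03   0.28   3.91]
0.4847 [-10.67   0.81   4.59]
[-10.24   0.3    4.9 ] 28.0583
```

```bash
python3 - <<'E'
from h import *
Y=lambda x:-.118-.03*(x-.462)
x=.4855;move_l([x,Y(x),.224],feed=.01);sleep(.5);st('press')
snap('scene','sc5')
im=cv2.imread('pics/sc5.png')[150:300,270:470];cv2.imwrite('pics/crop5.png',cv2.resize(im,None,fx=4,fy=4))
E
```

```text
press 28.81 [ 0.482  -0.1188  0.2233] [-11.49   0.86   4.16] [ 0.16  2.63 -0.08] 0.0351
```

View pics/crop5.png

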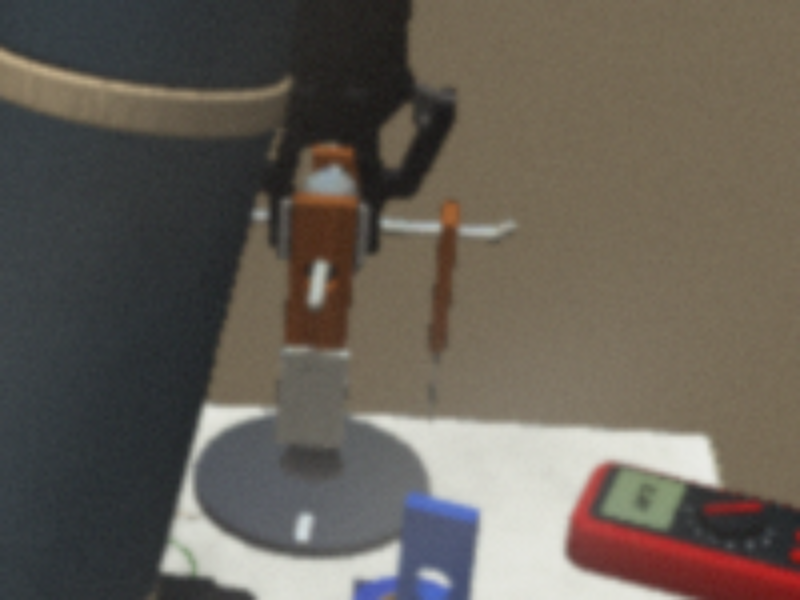

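The peg runs through the eye (crop (318,283)) and the scraper is upright against the collar at about 11.5 N. Next I ease off, lower it onto the peg and release.

```bash
python3 - <<'E'
from h import *
move_l([.475,-.1184,.224],feed=.02);st('off')
h=move_l([.475,-.1184,.2165],feed=.01,until_force=4);st(('down',h))
command_gripper(.037);sleep(.2);command_gripper(.054);sleep(.4);st('open')
move_l([.475,-.1184,.32],feed=.08);st('up')
movep([.40,.16,.34],R((.331,.944)));sleep(.5)
snap('scene','sc6');snap('top','t6')
a=cv2.imread('pics/sc6.png')[165:295,290:400];b=cv2.imread('pics/t6.png')[145:275,295:405]
cv2.imwrite('pics/crop6.png',cv2.resize(np.hstack([a,b]),None,fx=3.6,fy=3.6))
E
```

```text
off 29.53 [ 0.4756 -0.1184  0.2243] [-0.48  0.41 -0.86] [-0.02 -0.01  0.01] 0.035
('down', True) 30.18 [ 0.4749 -0.1184  0.2173] [-0.76  0.09  4.61] [-0.06  0.07  0.03] 0.0351
open 31.31 [ 0.4741 -0.1183  0.2165] [ 0.83 -0.32  0.57] [-0.02 -0.04  0.03] 0.0538
up 32.75 [ 0.4747 -0.1184  0.3194] [ 0.74  0.1  -0.13] [0.   0.01 0.03] 0.054
```

View pics/crop6.png

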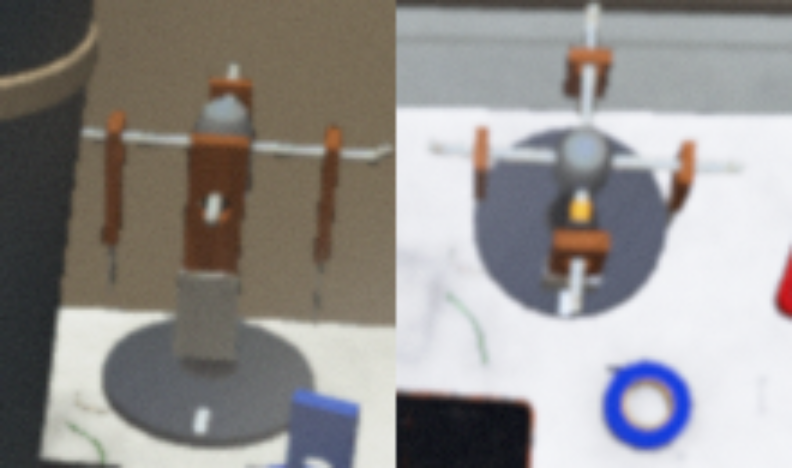

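The scraper hangs on the front peg with its eye on the peg (crop (213,207)). I'll check tilt and stillness, then hand in.

```bash
python3 - <<'E'
from h import *
for k in range(2):
    im,d=snap('scene',f'e{k}');P=cloud('scene',d)
    for y in(150,180,235,265,300,340):
        u,v=290+int(212/3.6),165+int(y/3.6);q=P[v-1:v+2,u-2:u+3].reshape(-1,3);print(np.median(q,0).round(4),end=' ')
    print();sleep(.6)
print(sense()['time_s'])
E
```

```text
[ 0.467  -0.112   0.2244] [ 0.4684 -0.1131  0.2012] [ 0.4674 -0.1151  0.1632] [ 0.4682 -0.1163  0.1426] [ 0.4722 -0.1177  0.1144] [ 0.4706 -0.1193  0.0826] 
[ 0.4678 -0.112   0.2234] [ 0.4671 -0.1131  0.2006] [ 0.4667 -0.1151  0.1644] [ 0.4682 -0.1163  0.1414] [ 0.4717 -0.1177  0.1135] [ 0.4725 -0.1193  0.081 ] 
35.7667
```

Vertical, still, and clear of the collar, so I'm handing in.

```bash
python3 -c "
from rig import *
print(finish_job())"
```

```text
the job is handed in; nothing more can be done
None
```

The job is handed in with no verdict returned: the empty peg was turned to the front, and the scraper was pressed on the collar at about 10–11.5 N for over half a second, eased off and left hanging still and upright on that peg, clear of the collar.

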